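# Push the hearing-aid case into its place in the bedside row

## Robot

A 6-joint arm with a two-finger parallel gripper is mounted at the origin on the work surface. World frame = base frame: x ahead of the robot, y to its left, z up, the work surface at z = 0. Lengths are in m, angles in rad, forces in N, time in s.
With the tool pointing down it reaches from about 0.35 to 0.8 m from the base axis. Payload 7.3 kg.
Tool frame: the origin (TCP) lies between the finger pads; the fingertips stand 25 mm ahead of it and the grasp point (between the pads) lies 6 mm ahead of it (r.tip_extent is the distance from the TCP to the fingertips, in m); z points along the fingers, y is the direction in which the jaws open and shut (so a half turn about z gives the same grasp; the last joint's range is limited). The gripper opens to 85 mm and grips with 20 to 120 N. Pads are 22 mm wide; open, the fingers measure 114 mm over their backs; the gripper's body (76 mm by 85 mm) begins 54 mm behind the grasp point. The pads swing forward as they close: fully open they stand 13 mm farther back than shut.
Start: joints at [-1.476, 0.342, 1.524, -0, 1.275, -0.146], TCP at [0.125, -0.51, 0.221] pointing down, gripper open.
Joint ranges: [-2.53, 2.53], [-0.77, 2.02], [0.04, 2.7], [-1, 4.14], [0.28, 2.66], [-3.11, 3.11]. Speed limits (rad/s): [2.57, 2.57, 3.14, 3.14, 3.14, 3.14].

## Interface

Orientations are given as a unit quaternion [x, y, z, w].
In Python, from workcell import r, command_gripper, optics gives the robot as it stands. The module is installed in compiled form; this text tells all that it offers. Calls block until the motion is done:
- r.reach(position, orientation): joint-space move of the TCP to a pose.
- r.move_straight(position, orientation=None, speed=0.15, max_force=None): straight line of the TCP; orientation=None keeps the orientation; speed is the mean speed in m/s. With max_force (N) it stops when the force on the tool has changed by that much, and returns True; else False.
- r.movej(angles): joint-space move.
- command_gripper(opening, force=None): finger opening in m; force is the grip in N (None keeps the last); returns when the fingers have stopped.
- r.hold(seconds).
- r.solve_ik(position, orientation): joint angles nearest the present ones, or None.
- r.read_state(): the state.
- optics.get_image(name): name is "scene" or "top"; returns (picture, depth): 384x512x3 uint8, red, green, blue; 384x512 float32, m along the optical axis (not along the pixel's ray), 0 where there is no reading.
- optics.camera_model(name): a dict with "K" (3x3 intrinsics, pixels), "k1" (the pictures are not rectified: a ray, as slopes to the right and down, at radius r is drawn at 1 + k1 r^2 times it, then the intrinsics apply), "R" (3x3) and "t" (3): a world point X has camera coordinates R X + t. Camera axes: x right, y down, z forward; pixel columns grow to the right and rows downward; lengths in m; the calibration is good to about 2 mm. A picture is of the moment at which its call begins. camera_model takes no time and is no camera call.
A pose or a line that the arm cannot do raises r.PlanningError and nothing moves.
- r.finish_job(): hands the job in, once; it reports no verdict.
The state is a dict: "time_s": time; "joint_positions": joint angles; "dq": joint speeds; "tau": joint torques, N m; "eef_pos": TCP position; "eef_rot": TCP orientation; "contact_force": force on the tool from outside, world axes, zero at the start; "torque": the same for the moment, N m; "grip_width": finger opening in m.
Only numpy, scipy, OpenCV 4.12 (cv2) and the standard library are available. Lean on these libraries where they do the work, as an engineer would, in place of code of your own. Each camera call takes 0.05 s, during which the arm holds its last target.

## Task

Put the hearing-aid case away in the row in the steel rack: keeping it upright, bring it before the narrow gap between the tall carton and the tin, rounded hinge side first, and push it in between them so that it moves them apart and sits fully home against the back of the rack, latch facing out. All four things in the row must stay standing in their order in the rack, and the other things on the mat stay where they are.

Things in the scene. Friction and masses are not known exactly. Their poses are not given: they have to be found in the camera images.
- mat: Grey hard silicone mat, 340 (x) by 540 (y) by 4 mm, fixed, with a lip 5 mm wide and 3 mm high round its edge. Origin: centre of its underside; z up. A three-sided sheet-steel rack without a floor is fixed on it (see rack_back); it is open at the top and at the front, towards mat -x, and things are slid into it over the mat along mat +x.
- rack_back (a point): Middle of the inner face of the rack's back wall, level with the mat's top, 135 mm in mat +x from the mat's origin. Axes as the mat's (x: from open front to back wall). Rack walls 3 mm thick, 40 mm high above the mat; inner faces of the side walls 76 mm to either side (y), reaching 85 mm forward (-x) of the back wall.
- case: Grey hearing-aid case standing on edge on the mat: 86 mm long (x), 60 mm high, about 0.12 kg; origin: centre of its underside. Sides flat and 32 mm apart (y) from x = -43 to +10 mm, then tapering (18 degrees each side) to the rounded hinge side (7 mm radius, foremost x = +43 mm), which at first points within 35 degrees of mat +x. The -x end is flat and bears the latch. It slides on the mat.
- case_spine (a point): Foremost point of the case's rounded, tapered hinge side, 43 mm in case +x from its origin, at the underside.
- case_latch (a point): Middle of the outer face of the black toggle latch, a plate 20 mm wide (y), 26 mm high, 2.5 mm proud of the case's flat end; 45.5 mm in case -x from its origin, 31 mm up.
- tall_carton: White card carton standing in the row, 82 (x, depth) by 28 (y) by 88 mm high, about 0.11 kg; origin: centre of its underside. It and the tin are the inner two, either side of the gap; which is on which side varies. The gap between them is 20 to 23 mm clear, less than the case's thickness; both slide aside easily and the rack has about 16 mm to spare once the case is in.
- tin: Flat hinged steel tin standing on edge in the row, 80 (x) by 28 (y, thickness) by 74 mm high, about 0.13 kg; origin: centre of its underside. The other inner thing of the row, beside the gap. Pushing the case in between them along mat +x takes up to about 12 N while its taper spreads them, then under 8 N until it meets the back wall.
- slim_carton: White glossy carton standing in the row, 80 (x) by 24 (y, thickness) by 82 mm high, about 0.08 kg; origin: centre of its underside. One of the two outer things of the row (it and the notebook may have changed sides).
- notebook: Small dark-covered bound notebook standing in the row, 80 (x) by 24 (y, thickness) by 78 mm high, about 0.10 kg; origin: centre of its underside. The other outer thing of the row.
- jar: Bystander: green glass jar with aluminium screw lid, 57 mm across, 60 mm high, standing on the mat to the left of the rack; origin: centre of its underside.
- tumbler: Bystander: steel tumbler, 66 mm across, 80 mm high, on the mat's left part; origin: centre of its underside.
- oximeter: Bystander: fingertip oximeter, 58 by 34 by 32 mm high, lying on the mat's left part; origin: centre of its underside.
- drops_a: Bystander: white eyedrop bottle, 27 mm across, 62 mm high, standing on the mat to the right of the rack; origin: centre of its underside.
- drops_b: Bystander: a second eyedrop bottle of the same size, on the right of the mat; origin: centre of its underside.
- mirror: Bystander: steel hand mirror lying flat along x at the right of the mat, 207 mm long, 7 mm thick, head 96 mm across towards -x, handle towards +x; origin: middle of its length, underside.
There are look-alikes about, which are no part of the job. What is shaped like the case but pink or red is not meant.

How it is judged:
At the end, for the whole second after the job is handed in: Case upright and square in the rack (0.1 rad), hinge side within 6 mm of the back wall, latch out, right between tall carton and tin; all four row things upright (0.1 rad), in order, at most about 15 mm out of the rack; other things within 20 mm of their start and standing; all at rest (x of case_spine in the frame of rack_back above -0.006 m and z of case in the frame of mat below 0.009 m and angle between each of case, tall_carton, tin, slim_carton, notebook's own z axis and vertical below 0.1 rad and angle between the x axis of case and the x axis of mat, either way round below 0.12 rad and horizontal distance between case and tall_carton below 0.05 m and horizontal distance between case and tin below 0.05 m and horizontal distance between case and slim_carton below 0.085 m and horizontal distance between case and notebook below 0.085 m and linear speed of each of case, tall_carton, tin, slim_carton, notebook below 0.02 m/s and x of tall_carton in the frame of rack_back above -0.056 m and x of each of tin, slim_carton, notebook in the frame of rack_back above -0.055 m and distance of each of jar, tumbler, oximeter, drops_a, drops_b, mirror from where it was at the start of the episode below 0.02 m and angle between each of jar, tumbler, drops_a, drops_b's own z axis and vertical below 0.15 rad); the robot touches nothing.
It fails at once if one of the things in the row is toppled (tilted more than 0.4 rad) (angle between any of tall_carton, tin, slim_carton, notebook's own z axis and vertical above 0.4 rad).
It fails at once if the case is tipped over (tilted more than 0.6 rad) (angle between case's own z axis and vertical above 0.6 rad).
It also fails if it takes over 45 s, if anything falls off the work surface, if the arm or the gripper's body presses on something with over 40 N, if the wrist force passes 120 N, or if a joint passes its speed limit or range.

## Working session

There is one attempt and no reset: what is moved stays moved. The work goes in short steps, each a Python script; the robot and the scene stay as the last script left them, time stands still between calls to the robot, and variables do not carry over. Pictures are saved under pics/ and viewed, and the job is handed in when it is done.

```bash
mkdir -p pics; ls; python3 - <<'E'
from workcell import r, command_gripper, optics
import numpy as np, cv2
for n in ("scene","top"):
    p,d=optics.get_image(n)
    cv2.imwrite(f"pics/{n}0.png",p[:,:,::-1]); np.save(f"{n}0.npy",d); np.save(f"{n}0rgb.npy",p)
    m=optics.camera_model(n); print(n,m); 
print(r.read_state())
E
```

```text
pics
scene {'K': array([[359.84344279,   0.        , 253.58138112],
       [  0.        , 359.84344279, 190.68658562],
       [  0.        ,   0.        ,   1.        ]]), 'k1': 0.02365009714716676, 'R': array([[-0.73327542,  0.67991832,  0.00427093],
       [ 0.49897868,  0.5423821 , -0.67590083],
       [-0.46187383, -0.49349036, -0.73698021]]), 't': array([ 0.36300447, -0.21333769,  0.97807561])}
top {'K': array([[481.60514782,   0.        , 250.5883313 ],
       [  0.        , 481.60514782, 187.00877109],
       [  0.        ,   0.        ,   1.        ]]), 'k1': 0.03376881156924991, 'R': array([[ 0.01232326, -0.99989671, -0.007396  ],
       [-0.99658141, -0.01167744, -0.08178705],
       [ 0.08169223,  0.0083786 , -0.99662238]]), 't': array([0.03239516, 0.49791948, 1.14138636])}
{'time_s': 0.1, 'joint_positions': array([-1.47599048e+00,  3.42662201e-01,  1.52491028e+00,  1.63437563e-05,
        1.27537309e+00, -1.46023371e-01]), 'dq': array([ 6.07225632e-04, -1.31213048e-03, -3.55862371e-03, -3.47409652e-04,
       -9.52300054e-04,  1.89773139e-05]), 'tau': array([ 1.21073503e-03, -4.34445369e+01, -2.46491289e+01, -2.17951706e-04,
        4.70240746e-03, -4.57608223e-06]), 'eef_pos': array([ 0.12519723, -0.50948621,  0.22029462]), 'eef_rot': array([ 9.92758976e-01,  1.20121428e-01,  2.51350567e-05, -6.76036314e-04]), 'contact_force': array([-0.21389347,  0.1262097 , -0.35952192]), 'torque': array([-0.0424591 ,  0.00209204, -0.0248998 ]), 'grip_width': 0.08549186742039877}
```

View pics/scene0.png

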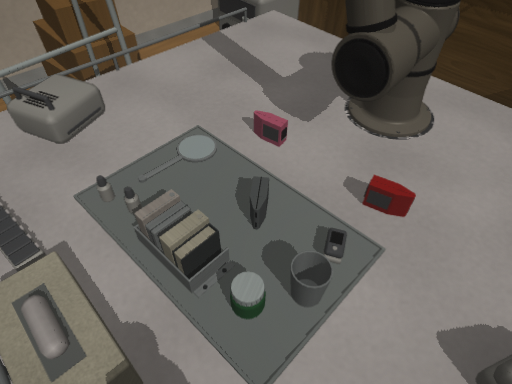

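View pics/top0.png

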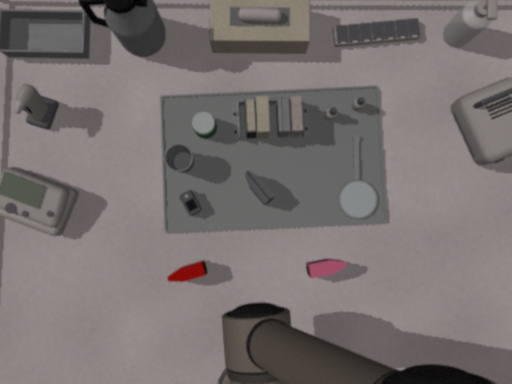

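The grey case is at top (259,187) and scene (259,202). The look-alikes are red at top (188,272) and pink at top (326,268), both off the mat. Only the grey one fits, and I'll confirm that in crops.

```bash
python3 - <<'E'
import cv2
a=cv2.imread("pics/top0.png")
cv2.imwrite("pics/top0c.png",cv2.resize(a[80:240,160:360],None,fx=4,fy=4,interpolation=cv2.INTER_CUBIC)[:600])
cv2.imwrite("pics/top0d.png",cv2.resize(a[85:215,220:320],None,fx=6,fy=6,interpolation=cv2.INTER_CUBIC)[:600])
b=cv2.imread("pics/scene0.png")
cv2.imwrite("pics/scene0c.png",cv2.resize(b[165:295,120:290],None,fx=4.6,fy=4.6,interpolation=cv2.INTER_CUBIC))
E
```

```text
(no output)
```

View pics/top0c.png

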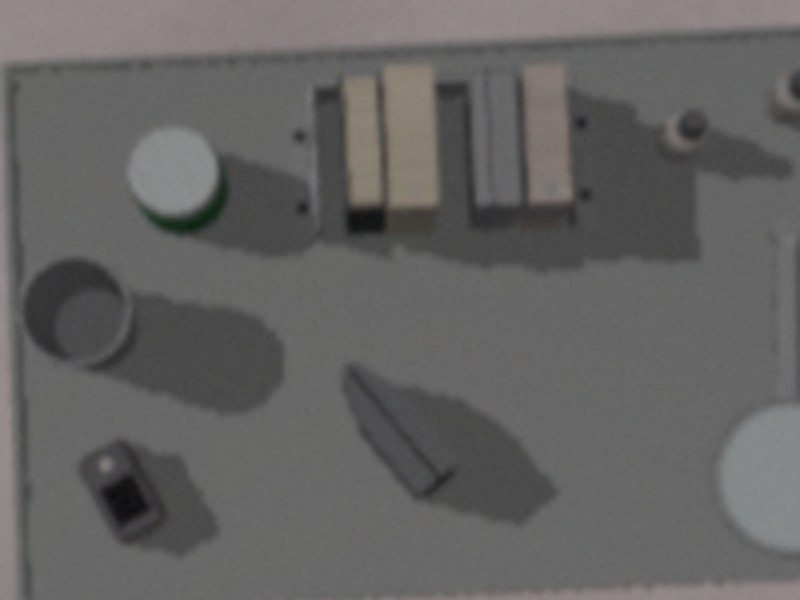

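View pics/scene0c.png

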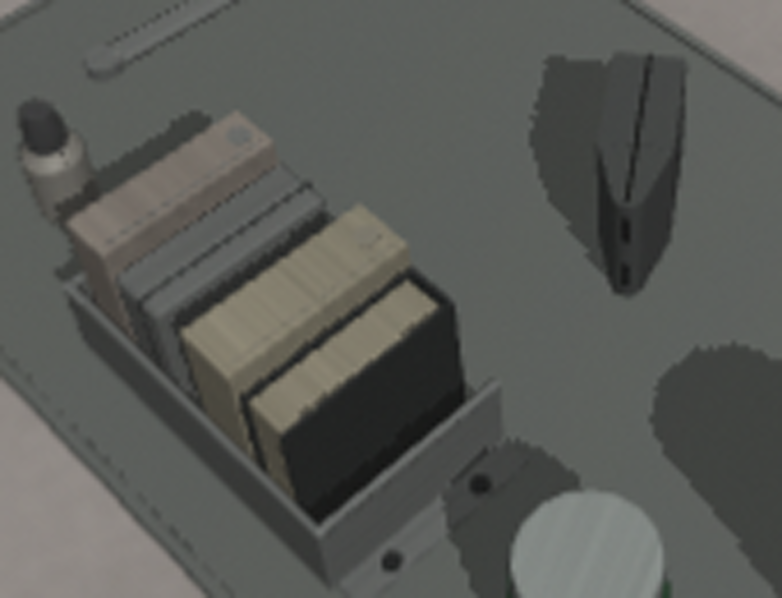

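View pics/top0d.png

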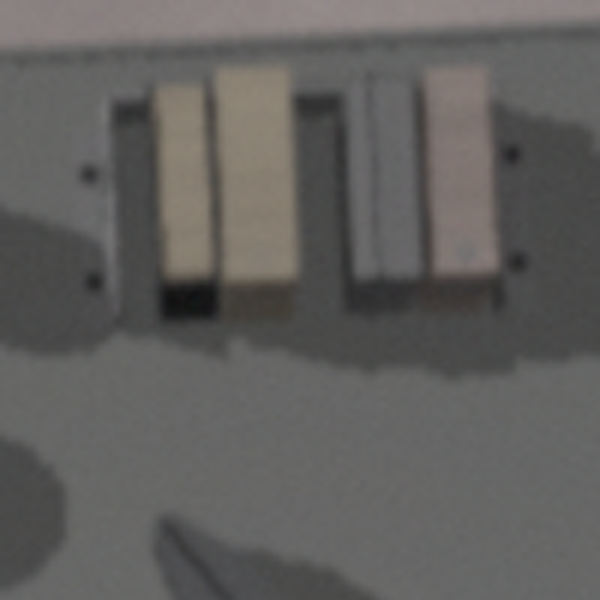

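The crops confirm the grey case: its tapered tip is at top ≈(248,173) and its black latch end at ≈(269,201). The row from left to right is notebook, tall carton, gap, tin, slim carton. Next I'll take metrics from depth in both views.

```bash
cat > h.py <<'E'
import numpy as np, cv2
from workcell import r, command_gripper, optics
def cloud(n,d):
    m=optics.camera_model(n);K=m["K"]
    v,u=np.mgrid[0:384,0:512].astype(float)
    x=(u-K[0,2])/K[0,0];y=(v-K[1,2])/K[1,1]
    xd,yd=x.copy(),y.copy()
    for _ in range(8):
        s=1+m["k1"]*(x*x+y*y); x,y=xd/s,yd/s
    P=np.stack([x*d,y*d,d],-1)
    W=(P-m["t"])@m["R"]
    W[d<=0]=np.nan
    return W
def pix2plane(n,uv,z):
    m=optics.camera_model(n);K=m["K"];R=m["R"]
    xd=(uv[0]-K[0,2])/K[0,0];yd=(uv[1]-K[1,2])/K[1,1];x,y=xd,yd
    for _ in range(8):
        s=1+m["k1"]*(x*x+y*y);x,y=xd/s,yd/s
    c=-R.T@m["t"];w=R.T@np.array([x,y,1]);return c+w*(z-c[2])/w[2]
E
python3 - <<'E'
from h import *
dt=np.load("top0.npy");ds=np.load("scene0.npy")
Wt=cloud("top",dt);Ws=cloud("scene",ds)
# mat corners in top (px)
for uv in [(162,96),(380,88),(387,223),(166,232)]: print("corner",pix2plane("top",uv,0.007).round(4))
# heights
for nm,uv in dict(case=(262,190),matp=(300,170),carton=(262,112),tin=(284,112),slim=(297,112),note=(250,112),table=(300,290)).items(): print(nm,Wt[uv[1],uv[0]].round(4))
for nm,uv in dict(case=(262,187),matp=(230,190),carton=(185,235),tin=(165,227)).items(): print('s',nm,Ws[uv[1],uv[0]].round(4))
# case top face
def rect(W,box,z0,z1,nm):
    x,y,z=W[...,0],W[...,1],W[...,2]
    k=(x>box[0])&(x<box[1])&(y>box[2])&(y<box[3])&(z>z0)&(z<z1)
    P=W[k][:,:2]; (c,s,a)=cv2.minAreaRect((P*1000).astype(np.float32)); print(nm,k.sum(),np.round(c,1),np.round(s,1),round(a,2),"zmed",np.median(W[k][:,2]).round(4)); return P
c=Wt[190,262]
for W,n in((Wt,'t'),(Ws,'s')):
    P=rect(W,(c[0]-.08,c[0]+.08,c[1]-.07,c[1]+.07),.05,.08,"case"+n)
    np.save("case_"+n+".npy",P)
E
```

```text
corner [0.7222 0.2607 0.007 ]
corner [ 0.7475 -0.2779  0.007 ]
corner [ 0.4153 -0.2919  0.007 ]
corner [0.3869 0.242  0.007 ]
case [0.4872 0.0115 0.0655]
matp [ 0.5421 -0.0821  0.0042]
carton [0.665  0.0137 0.089 ]
tin [ 0.6686 -0.0375  0.0763]
slim [ 0.6665 -0.0668  0.0861]
note [0.6669 0.0414 0.0801]
table [ 0.2521 -0.0833  0.0018]
s case [0.4855 0.0134 0.0641]
s matp [ 0.503  -0.0662  0.0047]
s carton [0.6707 0.024  0.0916]
s tin [ 0.6804 -0.0254  0.0736]
caset 456 [497.2  21.6] [85.7 32.4] 40.08 zmed 0.0636
cases 568 [501.   19.5] [88.5 32.4] 39.95 zmed 0.065
```

```bash
python3 - <<'E'
from h import *
from scipy.optimize import minimize
import numpy as np
Wt=cloud("top",np.load("top0.npy"));Ws=cloud("scene",np.load("scene0.npy"))
p=np.load("top0rgb.npy")
# mat mask: color differences
g=p.astype(int); 
mask=((g[...,0]-g[...,1])<3).astype(np.uint8); mask[:, :155]=0;mask[:,395:]=0;mask[:80]=0;mask[240:]=0
mask=cv2.morphologyEx(mask,cv2.MORPH_CLOSE,np.ones((25,25)))
n,l,s,c=cv2.connectedComponentsWithStats(mask);i=1+np.argmax(s[1:,4]);mk=(l==i).astype(np.uint8)
cn=max(cv2.findContours(mk,0,1)[0],key=cv2.contourArea)[:,0]
Q=np.array([pix2plane("top",q,.005)[:2] for q in cn])
print("mat",cv2.minAreaRect((Q*1000).astype(np.float32)))
Hc=cv2.minAreaRect((Q*1000).astype(np.float32))
# case fit by silhouette on polygon
from matplotlib.path import Path
E
cat > fit.py <<'E'
from h import *
from scipy.optimize import minimize
def poly():
    # case outline, tangents from taper to 7mm nose
    a=np.radians(18); pts=[(-43,-16),(10,-16)]
    for t in np.linspace(-np.pi/2+a,np.pi/2-a,9): pts.append((36+7*np.cos(t),7*np.sin(t)))
    pts+= [(10,16),(-43,16)]
    return np.array(pts)
def fit_case(P,x0):
    P=P*1000
    pl=poly().astype(np.float32)
    im=np.zeros((400,400),np.uint8); cv2.fillPoly(im,[np.round(pl*2+200).astype(np.int32)],1)
    din=cv2.distanceTransform(im,cv2.DIST_L2,5)/2; dout=cv2.distanceTransform(1-im,cv2.DIST_L2,5)/2
    sd=dout-din
    hull=cv2.convexHull(P.astype(np.float32))[:,0]
    def cost(q):
        c,s=np.cos(q[2]),np.sin(q[2]); L=(hull-q[:2])@np.array([[c,-s],[s,c]])
        v=cv2.remap(sd.astype(np.float32),(L[:,0]*2+200).astype(np.float32),(L[:,1]*2+200).astype(np.float32),1,borderValue=50)
        return np.sum(np.minimum(np.abs(v),6)**1.5)
    b=None
    for d in np.radians([-8,-4,0,4,8]):
        R=minimize(cost,[x0[0],x0[1],x0[2]+d],method="Nelder-Mead",options=dict(xatol=.01,fatol=.01,initial_simplex=[[x0[0],x0[1],x0[2]+d],[x0[0]+4,x0[1],x0[2]+d],[x0[0],x0[1]+4,x0[2]+d],[x0[0],x0[1],x0[2]+d+.05]]))
        if b is None or R.fun<b.fun:b=R
    return b.x,b.fun
E
python3 - <<'E'
from fit import *
for n in "ts":
    x,f=fit_case(np.load(f"case_{n}.npy"),[499,20,.68]); print(n,x[:2].round(1),np.degrees(x[2]).round(2),f)
Wt=cloud("top",np.load("top0.npy"));Ws=cloud("scene",np.load("scene0.npy"))
for W,n in((Wt,'t'),(Ws,'s')):
    x,y,z=W[...,0],W[...,1],W[...,2]
    k=(x>.55)&(x<.75)&(y>-.12)&(y<.1)
    P=W[k&(z>.066)&(z<.1)]; a=np.radians(2.85)
    L=P[:,:2]@np.array([[np.cos(a),-np.sin(a)],[np.sin(a),np.cos(a)]])
    for y0 in np.arange(-.1,.08,.004):
        s=(L[:,1]>=y0)&(L[:,1]<y0+.004)
        if s.sum()>3: print(n,round(y0,3),s.sum(),L[s][:,0].min().round(3),L[s][:,0].max().round(3),np.median(P[s][:,2]).round(4))
E
```

```text
mat ((570.1879272460938, -13.53717041015625), (339.9195251464844, 541.025634765625), 3.29226016998291)
t [497.5  21.7] 39.89 7.615623950958252
s [501.6  20. ] 40.1 10.696283340454102
t -0.1 64 0.622 0.7 0.0857
t -0.096 60 0.621 0.7 0.0861
t -0.092 64 0.621 0.701 0.0859
t -0.088 50 0.622 0.701 0.0821
t -0.084 48 0.622 0.698 0.0773
t -0.08 61 0.622 0.702 0.0773
t -0.076 58 0.622 0.702 0.0771
t -0.072 61 0.621 0.699 0.0778
t -0.068 61 0.621 0.701 0.078
t -0.064 56 0.622 0.7 0.0771
t -0.06 61 0.622 0.699 0.0772
t -0.056 16 0.624 0.699 0.0737
t -0.036 29 0.621 0.701 0.0911
t -0.032 62 0.621 0.7 0.091
t -0.028 69 0.62 0.702 0.0918
t -0.024 64 0.62 0.701 0.0921
t -0.02 63 0.62 0.701 0.092
t -0.016 67 0.621 0.702 0.0912
t -0.012 68 0.621 0.703 0.0921
t -0.008 42 0.62 0.701 0.0916
t -0.004 49 0.622 0.7 0.0802
t 0.0 61 0.622 0.698 0.0792
t 0.004 60 0.622 0.7 0.0792
t 0.008 58 0.622 0.698 0.0799
t 0.012 57 0.622 0.699 0.0798
t 0.016 61 0.622 0.7 0.0805
t 0.02 5 0.654 0.701 0.0817
s -0.1 72 0.623 0.702 0.0873
s -0.096 90 0.623 0.702 0.0874
s -0.092 268 0.622 0.702 0.0823
s -0.088 26 0.627 0.701 0.0788
s -0.084 75 0.625 0.702 0.0793
s -0.08 84 0.623 0.703 0.0796
s -0.076 85 0.624 0.702 0.0794
s -0.072 85 0.622 0.702 0.0796
s -0.068 86 0.625 0.702 0.0794
s -0.064 100 0.623 0.702 0.0791
s -0.06 228 0.624 0.702 0.0738
s -0.04 16 0.625 0.703 0.0928
s -0.036 95 0.622 0.703 0.0932
s -0.032 107 0.622 0.704 0.0933
s -0.028 103 0.622 0.704 0.0932
s -0.024 108 0.623 0.704 0.0935
s -0.02 109 0.622 0.704 0.0932
s -0.016 102 0.622 0.704 0.0932
s -0.012 288 0.622 0.704 0.0893
s -0.008 116 0.624 0.704 0.0828
s -0.004 122 0.623 0.703 0.0809
s 0.0 101 0.623 0.701 0.0809
s 0.004 99 0.623 0.701 0.0808
s 0.008 98 0.624 0.701 0.0809
s 0.012 68 0.622 0.701 0.0812
s 0.016 288 0.624 0.703 0.0764Traceback (most recent call last):
  File "<stdin>", line 16, in <module>
ModuleNotFoundError: No module named 'matplotlib'
```

```bash
cat >> h.py <<'E'
YAW=np.radians(3.0)
def q(a): return np.array([np.cos(a/2),np.sin(a/2),0,0])
def rot(a): return np.array([[np.cos(a),-np.sin(a)],[np.sin(a),np.cos(a)]])
E
python3 - <<'E'
from h import *
c=np.array([.4995,.0209]);a=np.radians(40)
g=c+rot(a)@[-.028,0]
for off in (0,np.pi,-np.pi):
    for nm,p,y in (("g",[*g,.052],a),("pre",[.54,-.02,.052],YAW),("end",[.60,-.01,.052],YAW)):
        s=r.solve_ik(p,q(y+off)); print(off,nm,None if s is None else s.round(2))
E
```

```text
0 g [-0.15  0.47  1.86 -0.    0.8   0.72]
0 pre [-0.18  0.56  1.69 -0.    0.89  1.34]
0 end [-0.14  0.65  1.51 -0.    0.98  1.37]
3.141592653589793 g [-0.15  0.47  1.86 -0.    0.8  -2.42]
3.141592653589793 pre [-0.18  0.56  1.69 -0.    0.89 -1.8 ]
3.141592653589793 end [-0.14  0.65  1.51 -0.    0.98 -1.77]
-3.141592653589793 g [-0.15  0.47  1.86 -0.    0.8  -2.42]
-3.141592653589793 pre [-0.18  0.56  1.69 -0.    0.89 -1.8 ]
-3.141592653589793 end [-0.14  0.65  1.51 -0.    0.98 -1.77]
```

```bash
python3 - <<'E'
from h import *
c=np.array([.4995,.0209]);a=np.radians(40)
g=c+rot(a)@[-.028,0]
r.reach([*g,.17],q(a))
print(r.read_state()["contact_force"])
print(r.move_straight([*g,.053],speed=.12,max_force=15))
s=r.read_state();print(s["eef_pos"],s["contact_force"],s["time_s"])
command_gripper(0.0,force=40)
s=r.read_state();print(s["grip_width"],s["eef_pos"],s["contact_force"],s["torque"],s["time_s"])
for n in ("scene","top"):
    p,d=optics.get_image(n);cv2.imwrite(f"pics/{n}1.png",p[:,:,::-1])
a=cv2.imread("pics/scene1.png");cv2.imwrite("pics/scene1c.png",cv2.resize(a[100:300,120:390],None,fx=2.9,fy=2.9))
E
```

```text
[-0.12377175  0.54746767  0.5815344 ]
False
[0.47856488 0.00277604 0.05357749] [ 0.47874689 -0.72348774  1.01028174] 3.4583
0.00038972625062583526 [ 4.82166143e-01 -5.47506530e-05  5.66489665e-02] [ -1.51300481 -13.08650983  24.99285395] [-2.24224558  0.16528292 -0.07588617] 4.225
```

View pics/scene1c.png

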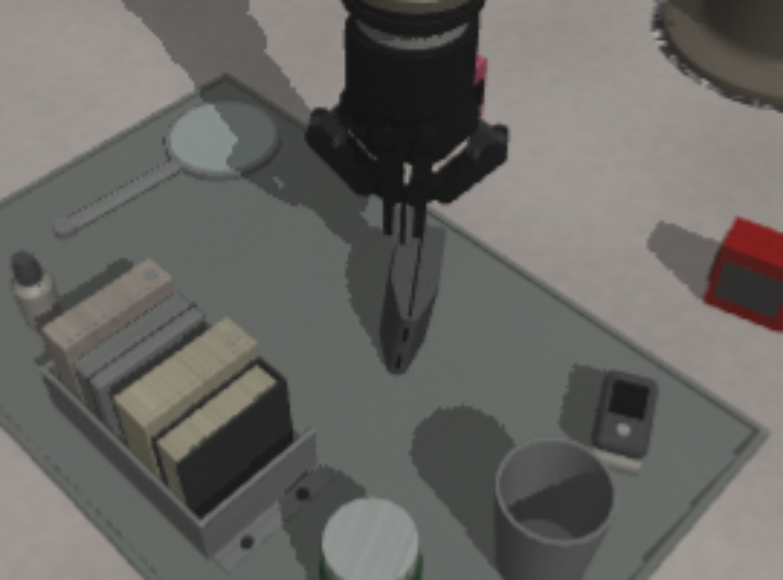

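```bash
python3 - <<'E'
import cv2
a=cv2.imread("pics/scene1.png");cv2.imwrite("pics/scene1d.png",cv2.resize(a[150:240,215:305],None,fx=6.6,fy=6.6,interpolation=cv2.INTER_CUBIC))
a=cv2.imread("pics/top1.png");cv2.imwrite("pics/top1c.png",cv2.resize(a[80:240,160:360],None,fx=3.7,fy=3.7,interpolation=cv2.INTER_CUBIC))
E
```

```text
(no output)
```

View pics/scene1d.png

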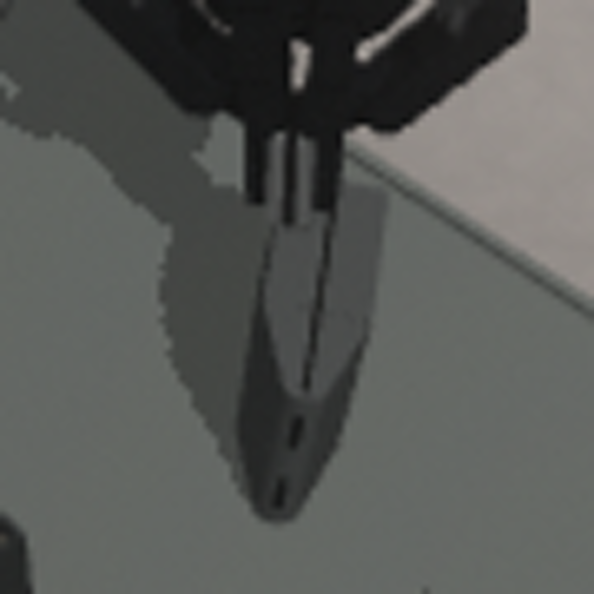

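View pics/top1c.png

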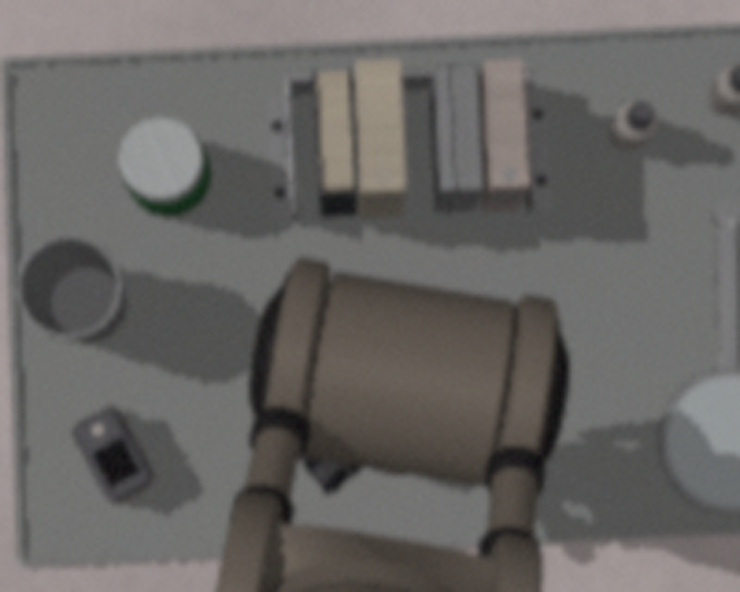

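```bash
python3 - <<'E'
from h import *
print(r.tip_extent,r.read_state()["contact_force"],r.read_state()["eef_rot"],r.read_state()["eef_pos"])
p,d=optics.get_image("scene");np.save("scene2.npy",d)
W=cloud("scene",d)
for v in (170,173,176,179,182,185,188,191,195,200,205): print(v,[tuple((W[v,u]*1000).round().astype(int)) for u in (254,258,262,266,270)])
E
```

```text
0.025 [ -1.01111327 -11.40424925  25.25296591] [0.9395488  0.34236842 0.0038895  0.0040977 ] [ 4.82142533e-01 -2.41273828e-05  5.66670353e-02]
170 [(np.int64(496), np.int64(1), np.int64(109)), (np.int64(489), np.int64(5), np.int64(107)), (np.int64(487), np.int64(14), np.int64(112)), (np.int64(476), np.int64(13), np.int64(104)), (np.int64(393), np.int64(-55), np.int64(1))]
173 [(np.int64(492), np.int64(-3), np.int64(95)), (np.int64(490), np.int64(6), np.int64(100)), (np.int64(485), np.int64(12), np.int64(101)), (np.int64(475), np.int64(13), np.int64(95)), (np.int64(407), np.int64(-42), np.int64(10))]
176 [(np.int64(492), np.int64(-3), np.int64(87)), (np.int64(490), np.int64(6), np.int64(92)), (np.int64(483), np.int64(9), np.int64(90)), (np.int64(470), np.int64(8), np.int64(80)), (np.int64(410), np.int64(-38), np.int64(5))]
179 [(np.int64(492), np.int64(-3), np.int64(79)), (np.int64(490), np.int64(6), np.int64(84)), (np.int64(481), np.int64(9), np.int64(80)), (np.int64(466), np.int64(4), np.int64(66)), (np.int64(459), np.int64(9), np.int64(65))]
182 [(np.int64(450), np.int64(-47), np.i
[... 865 characters left out ...]
int64(66))]
195 [(np.int64(507), np.int64(14), np.int64(57)), (np.int64(508), np.int64(26), np.int64(68)), (np.int64(501), np.int64(30), np.int64(66)), (np.int64(496), np.int64(35), np.int64(67)), (np.int64(488), np.int64(38), np.int64(63))]
200 [(np.int64(516), np.int64(23), np.int64(58)), (np.int64(517), np.int64(35), np.int64(68)), (np.int64(511), np.int64(40), np.int64(68)), (np.int64(502), np.int64(42), np.int64(63)), (np.int64(497), np.int64(47), np.int64(63))]
205 [(np.int64(520), np.int64(28), np.int64(51)), (np.int64(525), np.int64(44), np.int64(67)), (np.int64(519), np.int64(48), np.int64(66)), (np.int64(512), np.int64(52), np.int64(65)), (np.int64(469), np.int64(22), np.int64(4))]
```

```bash
python3 - <<'E'
from h import *
from fit import fit_case
s=r.read_state()
g=[.4786,.0028]
r.move_straight([*g,.10],orientation=q(np.radians(40)),speed=.08)
s=r.read_state();print(s["eef_pos"],s["contact_force"],s["grip_width"],s["time_s"])
p,d=optics.get_image("scene");np.save("scene3.npy",d);cv2.imwrite("pics/scene3.png",p[:,:,::-1])
cv2.imwrite("pics/scene3c.png",cv2.resize(p[90:240,190:330,::-1],None,fx=4,fy=4,interpolation=cv2.INTER_CUBIC))
W=cloud("scene",d); x,y,z=W[...,0],W[...,1],W[...,2]
k=(abs(x-g[0])<.05)&(abs(y-g[1])<.05)&(z>.07)
P=W[k]; n=rot(np.radians(40)); L=(P[:,:2]-g)@n*1000
for z0 in np.arange(.07,.2,.006):
    m=(P[:,2]>=z0)&(P[:,2]<z0+.006)
    if m.sum(): print(round(z0,3),m.sum(),L[m].min(0).round(),L[m].max(0).round())
k=(x>.42)&(x<.57)&(y>-.06)&(y<.08)&(z>.056)&(z<.073)
print(fit_case(W[k][:,:2],[499,20,.75]))
E
```

```text
[0.4781784  0.00292399 0.09951796] [ 0.17315675 -0.09000407 -0.64955444] 0.00043434088198449154 5.1167
0.112 14 [  2. -11.] [12. 11.]
0.118 34 [  1. -13.] [12. 14.]
0.124 36 [ -1. -13.] [12. 14.]
0.13 35 [  3. -13.] [11. 14.]
0.136 38 [  5. -11.] [12. 14.]
0.142 36 [ -1. -13.] [12. 14.]
0.148 40 [-11. -19.] [13. 17.]
0.154 78 [ -8. -31.] [14. 31.]
0.16 117 [-10. -36.] [14. 36.]
0.166 180 [-13. -39.] [14. 41.]
0.172 101 [-12. -44.] [17. 44.]
0.178 141 [-15. -49.] [18. 50.]
0.184 138 [-11. -54.] [19. 53.]
0.19 139 [  0. -59.] [18. 56.]
0.196 205 [-10. -61.] [18. 62.]
(array([500.89544397,  20.68643385,   0.69867187]), np.float64(6.841675281524658))
```

View pics/scene3c.png

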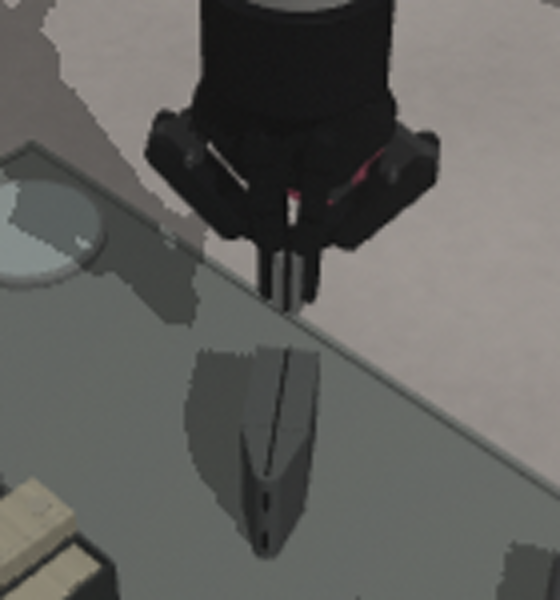

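The close missed because the fingertips actually sit about 11 mm *above* the reported TCP. The depth shows tips at z≈0.111 with TCP at 0.0995, and the 25 N contact on the case top at 0.066 agrees. The stated value is 25 mm below. The case is still upright in its place: (501,21) mm, yaw 40°. I'll regrasp about 36 mm lower, with a force guard.

```bash
python3 - <<'E'
from h import *
a=np.radians(40);g=np.array([.5,.021])+rot(a)@[-.028,0]
command_gripper(0.085)
r.move_straight([*g,.10],orientation=q(a),speed=.1)
print(r.move_straight([*g,.0175],speed=.1,max_force=8))
s=r.read_state();print(s["eef_pos"],s["contact_force"],s["time_s"])
p,d=optics.get_image("scene");cv2.imwrite("pics/scene4.png",cv2.resize(p[90:240,190:330,::-1],None,fx=4,fy=4,interpolation=cv2.INTER_CUBIC))
E
```

```text
False
[0.47894719 0.00295539 0.01792426] [ 0.31909652 -0.73387642  0.35907592] 7.175
```

View pics/scene4.png

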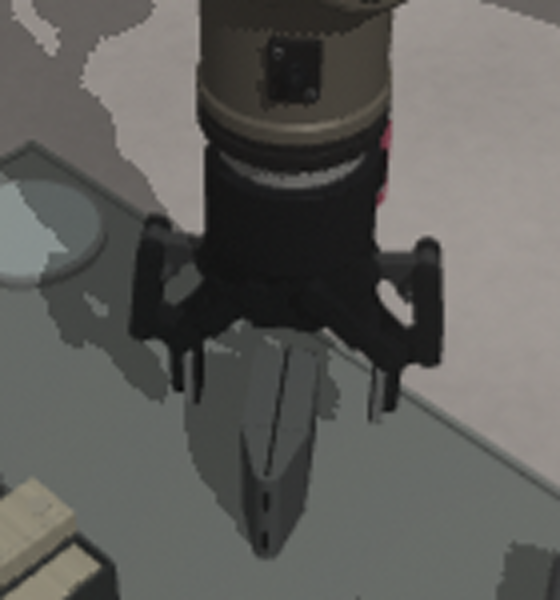

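The fingers now straddle the rear of the case, with pads at about (190,385) and (380,395) in the crop. Closing.

```bash
python3 - <<'E'
from h import *
command_gripper(0.0,force=40)
s=r.read_state();print(s["grip_width"],s["eef_pos"],s["contact_force"],s["time_s"])
E
```

```text
0.03151105424729659 [0.47871871 0.00297051 0.01777124] [-1.10241083  0.22440104  4.06513979] 7.7583
```

```bash
cat >> h.py <<'E'
M=rot(np.radians(2.85))
entry=M@[.622,-.0455]
def tcp(xo,yo=0,y=YAW,z=.0175):  # case origin placed xo (m) along mat x in rotated frame, lateral yo from gap centre
    o=M@[xo,-.0455+yo]; return [*(o+rot(y)@[-.028,0]),z]
E
python3 - <<'E'
from h import *
r.move_straight([.4787,.003,.0215],orientation=q(np.radians(40)),speed=.05)
r.move_straight(tcp(.552,z=.0215),orientation=q(YAW),speed=.08)
s=r.read_state();print(s["eef_pos"],s["eef_rot"],s["contact_force"],s["time_s"],tcp(.552))
for n in ("scene","top"):
    p,d=optics.get_image(n);np.save(n+"5.npy",d);cv2.imwrite(f"pics/{n}5.png",p[:,:,::-1])
    c=p[130:290,120:290] if n=="scene" else p[80:200,210:330]
    cv2.imwrite(f"pics/{n}5c.png",cv2.resize(c[:,:,::-1],None,fx=3.7 if n=="scene" else 5,fy=3.7 if n=="scene" else 5,interpolation=cv2.INTER_CUBIC))
E
```

```text
[ 0.52502266 -0.01928038  0.02116237] [ 9.99635018e-01  2.70094410e-02 -5.50343323e-04 -1.31754401e-04] [ 0.16638002  0.63369043 -1.62950903] 8.8083 [np.float64(0.5256179419530002), np.float64(-0.019462930703446846), 0.0175]
```

View pics/scene5c.png

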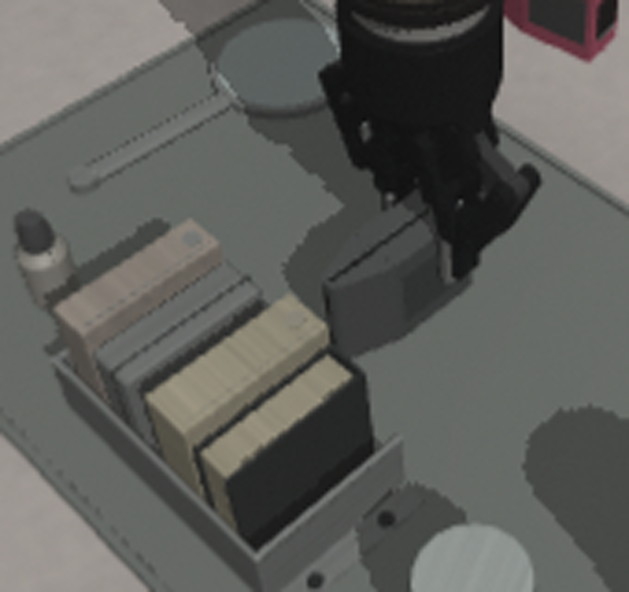

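View pics/top5c.png

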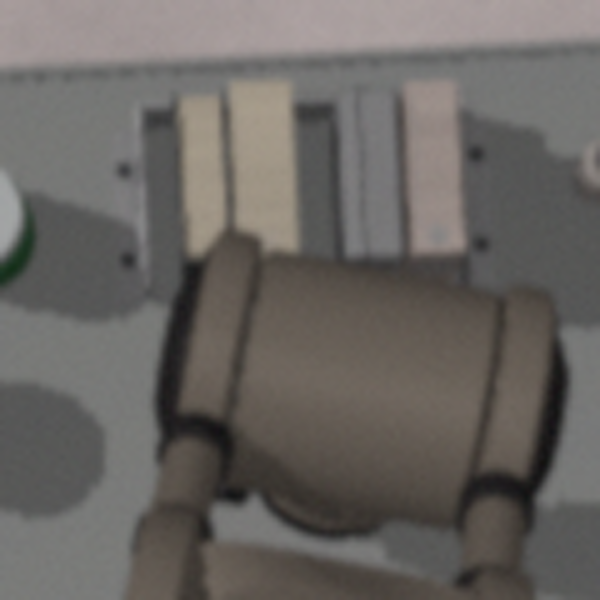

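The case is upright in the hand, nose toward the gap. I'll measure nose against gap in the same camera.

```bash
python3 - <<'E'
from h import *
from fit import fit_case
W=cloud("scene",np.load("scene5.npy"));x,y,z=W[...,0],W[...,1],W[...,2]
L=W[...,:2]@M
k=(L[...,0]>.53)&(L[...,0]<.612)&(abs(L[...,1]+.0455)<.03)&(z>.060)&(z<.075)
print(k.sum(),np.median(z[k]))
A=L[k]
for x0 in np.arange(.536,.612,.005):
    m=(A[:,0]>=x0)&(A[:,0]<x0+.005)
    if m.sum()>2: print(round(x0,3),m.sum(),(A[m][:,1].min()*1000).round(1),(A[m][:,1].max()*1000).round(1),np.median(z[k][m]).round(4))
# gap edges, top faces only
for nm,z0,z1,lo,hi in(("carton",.090,.097,-.05,0),("tin",.0765,.083,-.1,-.045)):
    k=(L[...,0]>.625)&(L[...,0]<.70)&(L[...,1]>lo)&(L[...,1]<hi)&(z>z0)&(z<z1)
    A2=L[k]
    for xa in(.625,.645,.665,.685):
        m=(A2[:,0]>=xa)&(A2[:,0]<xa+.02); print(nm,xa,(np.percentile(A2[m][:,1],[1,99])*1000).round(1))
E
```

```text
484 0.06831713022916099
0.536 38 -60.7 -29.2 0.0684
0.541 41 -62.3 -29.2 0.0683
0.546 38 -61.3 -29.5 0.0684
0.551 39 -60.6 -29.6 0.0684
0.556 39 -61.1 -29.5 0.0688
0.561 43 -60.6 -29.3 0.0683
0.566 36 -59.4 -31.5 0.0683
0.571 37 -58.2 -31.9 0.068
0.576 30 -55.3 -34.0 0.0674
0.581 25 -54.6 -36.0 0.0678
0.586 25 -53.2 -38.0 0.0683
0.591 21 -49.5 -39.7 0.0657
carton 0.625 [-36.3  -8.2]
carton 0.645 [-36.1  -7.8]
carton 0.665 [-35.5  -7.7]
carton 0.685 [-35.8  -7.8]
tin 0.625 [-90.8 -57.9]
tin 0.645 [-90.3 -58.6]
tin 0.665 [-90.1 -57.6]
tin 0.685 [-89.9 -57.7]
```

```bash
python3 - <<'E'
from h import *
r.move_straight(tcp(.556,-.001,z=.0182),orientation=q(YAW),speed=.05)
s=r.read_state();print(s["eef_pos"],s["contact_force"])
for xo in (.585,.600,.614,.628):
    t=r.move_straight(tcp(xo,-.001,z=.0182),speed=.05,max_force=30)
    s=r.read_state();print(xo,t,s["eef_pos"].round(4),s["contact_force"].round(1),s["torque"].round(2),round(s["time_s"],2),round(s["grip_width"],4))
    if t: break
p,d=optics.get_image("scene");np.save("scene6.npy",d)
cv2.imwrite(f"pics/scene6c.png",cv2.resize(p[130:290,120:290,::-1],None,fx=3.7,fy=3.7,interpolation=cv2.INTER_CUBIC))
E
```

```text
[ 0.52969425 -0.02024592  0.01797818] [-0.32294689 -1.41174113 -1.07247457]
0.585 False [ 0.5583 -0.0187  0.018 ] [ 0.1  0.4 -2.8] [-0.01  0.    0.03] 9.9 0.0317
0.6 False [ 0.5738 -0.018   0.0181] [ 0.7  0.6 -1.1] [ 0.01  0.05 -0.01] 10.35 0.0316
0.614 False [ 0.588  -0.0174  0.0181] [ 0.   1.  -1.9] [-0.08  0.02  0.03] 10.78 0.0321
0.628 False [ 0.6019 -0.0167  0.0181] [-0.4  0.  -1.3] [-0.03 -0.02  0.02] 11.22 0.0312
```

View pics/scene6c.png

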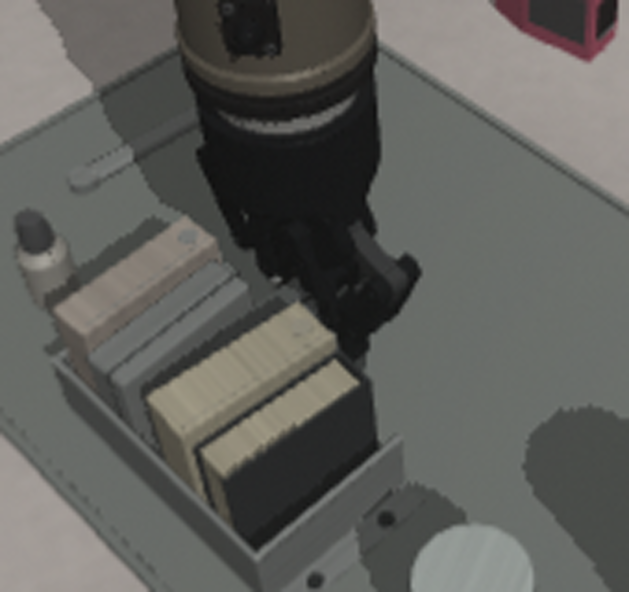

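```bash
python3 - <<'E'
from h import *
command_gripper(0.085)
s=r.read_state();print(s["eef_pos"].round(4),s["contact_force"].round(1))
print(r.move_straight(tcp(.583,-.001,z=.0182),speed=.12,max_force=10))
command_gripper(0.0)
s=r.read_state();print(s["eef_pos"].round(4),s["contact_force"].round(1),s["time_s"],s["grip_width"])
p,d=optics.get_image("scene");np.save("scene7.npy",d)
cv2.imwrite(f"pics/scene7c.png",cv2.resize(p[130:290,120:290,::-1],None,fx=3.7,fy=3.7,interpolation=cv2.INTER_CUBIC))
E
```

```text
[ 0.6016 -0.0167  0.0183] [-1.2 -0.   0.2]
False
[ 0.5566 -0.0189  0.0182] [ 0.4  0.3 -0. ] 13.125 0.00016814813325518224
```

View pics/scene7c.png

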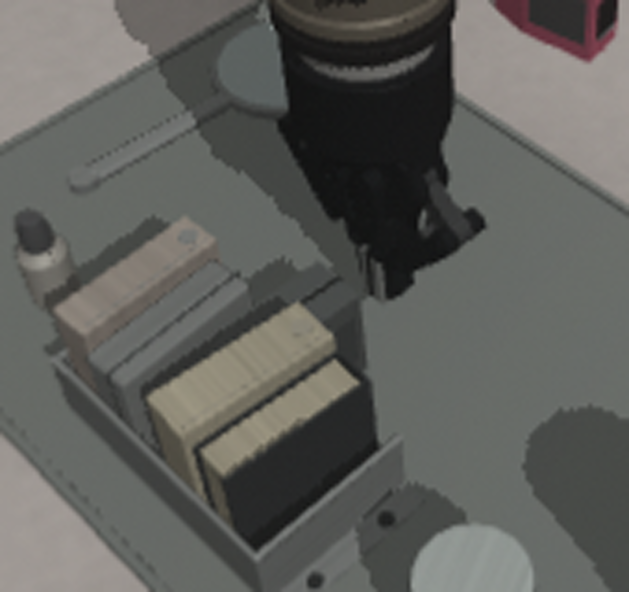

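The case is released, standing, and wedged between the tall carton and the tin. The closed fingers are behind it, so I'll push from the latch end.

```bash
python3 - <<'E'
from h import *
for xo in (.600,.606,.612,.618,.623,.627,.631,.634,.637):
    t=r.move_straight(tcp(xo,-.001,z=.0182),speed=.04,max_force=18)
    s=r.read_state();print(xo,t,(M.T@s["eef_pos"][:2]).round(4),s["contact_force"].round(1),s["torque"].round(2),round(s["time_s"],2))
    if t: break
p,d=optics.get_image("scene");np.save("scene8.npy",d)
cv2.imwrite(f"pics/scene8c.png",cv2.resize(p[130:290,120:290,::-1],None,fx=3.7,fy=3.7,interpolation=cv2.INTER_CUBIC))
E
```

```text
0.6 False [ 0.572  -0.0465] [-0.8  0.1  0.2] [0.04 0.01 0.04] 13.75
0.606 False [ 0.5783 -0.0466] [ 0.2 -0.1 -0.3] [ 0.03  0.03 -0.04] 14.05
0.612 False [ 0.5845 -0.0466] [ 0.5  0.7 -0.8] [ 0.01 -0.01  0.03] 14.35
0.618 False [ 0.5906 -0.0466] [-0.4  0.5  0.9] [ 0.02  0.02 -0.  ] 14.65
0.623 False [ 0.5955 -0.0466] [-0.7 -0.7 -0.5] [-0.02 -0.02 -0.03] 14.93
0.627 False [ 0.5994 -0.0466] [-0.7 -0.  -0.3] [-0.01  0.13 -0.02] 15.18
0.631 False [ 0.6034 -0.0466] [-0.1 -0.3  0.3] [-0.05  0.03  0.02] 15.43
0.634 False [ 0.6063 -0.0466] [-0.7 -0.1 -0.7] [0.02 0.11 0.01] 15.68
0.637 False [ 0.6069 -0.0464] [-9.1 -1.1  4.3] [-0.13  1.31  0.  ] 15.93
```

View pics/scene8c.png

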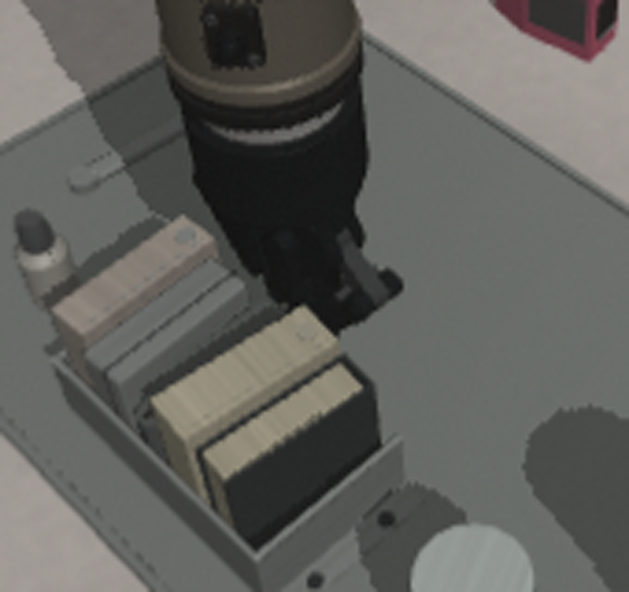

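```bash
python3 - <<'E'
from h import *
t=r.move_straight(tcp(.640,-.001,z=.0182),speed=.03,max_force=12)
s=r.read_state();print(t,(M.T@s["eef_pos"][:2]).round(4),s["contact_force"].round(1),s["torque"].round(2))
r.move_straight(tcp(.58,-.001,z=.0182),orientation=q(YAW),speed=.12)
r.move_straight(tcp(.50,-.001,z=.12),speed=.2)
r.reach([.30,-.3,.25],q(YAW))
s=r.read_state();print(s["time_s"],s["contact_force"])
for n in ("scene","top"):
    p,d=optics.get_image(n);np.save(n+"9.npy",d);cv2.imwrite(f"pics/{n}9.png",p[:,:,::-1])
    c=p[130:290,120:290] if n=="scene" else p[85:215,195:325]
    cv2.imwrite(f"pics/{n}9c.png",cv2.resize(c[:,:,::-1],None,fx=3.7 if n=="scene" else 4.6,fy=3.7 if n=="scene" else 4.6,interpolation=cv2.INTER_CUBIC))
for n in("scene","top"):
    W=cloud(n,np.load(n+"9.npy"));z=W[...,2];L=W[...,:2]@M
    for y0 in np.arange(-.12,.04,.004):
        k=(L[...,1]>=y0)&(L[...,1]<y0+.004)&(L[...,0]>.60)&(L[...,0]<.712)&(z>.055)&(z<.1)
        if k.sum()>3: print(n,round(y0,3),k.sum(),L[k][:,0].min().round(4),L[k][:,0].max().round(4),np.median(z[k]).round(4))
E
```

```text
False [ 0.6069 -0.0464] [-19.1  -2.2  12.2] [-0.37  2.97 -0.03]
19.0 [-0.09077553 -0.48042396  0.22175465]
scene -0.12 7 0.6249 0.6511 0.0872
scene -0.116 59 0.6229 0.7027 0.0871
scene -0.112 93 0.6235 0.703 0.0873
scene -0.108 82 0.6243 0.7027 0.0875
scene -0.104 93 0.6227 0.7029 0.0873
scene -0.1 87 0.6227 0.7025 0.0874
scene -0.096 141 0.622 0.7019 0.0866
scene -0.092 150 0.627 0.7017 0.0819
scene -0.088 82 0.6272 0.7053 0.0791
scene -0.084 87 0.6268 0.7058 0.0791
scene -0.08 91 0.6264 0.705 0.0793
scene -0.076 91 0.6256 0.7051 0.0793
scene -0.072 82 0.6263 0.7051 0.0792
scene -0.068 178 0.6253 0.7047 0.0769
scene -0.064 235 0.6214 0.7043 0.0693
scene -0.06 74 0.6204 0.6998 0.0656
scene -0.056 76 0.6204 0.7015 0.0651
scene -0.052 39 0.6206 0.704 0.0656
scene -0.048 17 0.6211 0.7056 0.0651
scene -0.044 14 0.6998 0.7043 0.0632
scene -0.036 10 0.6897 0.7026 0.0917
scene -0.032 61 0.6453 0.7035 0.0931
scene -0.028 98 0.6222 0.7036 0.0932
scene -0.024 109 0.6233 0.7041 0.0932
scene -0.02 101 0.6226 0.7045 0.0933
scene -0.016 110 0.6231 0.7047 0.0933
scene -0.012 112 0.6237 0.7051 0.093
[... 853 characters left out ...]
 0.6196 0.6914 0.0639
top -0.052 63 0.6189 0.7012 0.0638
top -0.048 62 0.6194 0.7042 0.064
top -0.044 59 0.6186 0.7038 0.064
top -0.04 62 0.6188 0.6994 0.0633
top -0.036 52 0.6195 0.6917 0.0643
top -0.032 49 0.6188 0.701 0.0643
top -0.028 46 0.6333 0.7009 0.0921
top -0.024 66 0.6205 0.7018 0.0921
top -0.02 62 0.6207 0.702 0.092
top -0.016 68 0.621 0.7016 0.0922
top -0.012 69 0.6212 0.7023 0.0913
top -0.008 69 0.6217 0.7048 0.0913
top -0.004 58 0.6222 0.7002 0.0915
top 0.0 63 0.6223 0.6985 0.0818
top 0.004 62 0.6212 0.6995 0.0798
top 0.008 59 0.6224 0.6994 0.0802
top 0.012 59 0.6224 0.6988 0.08
top 0.016 62 0.6228 0.6998 0.0786
top 0.02 53 0.6228 0.7007 0.0796
top 0.024 21 0.623 0.6639 0.0821
```

View pics/scene9c.png

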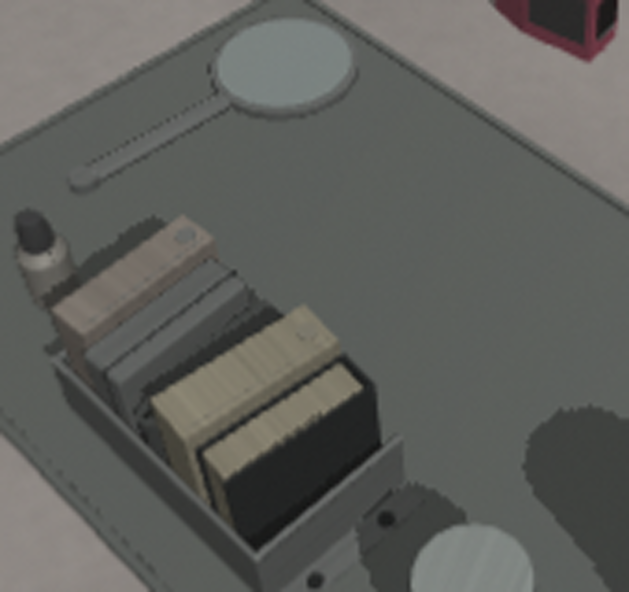

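View pics/top9c.png

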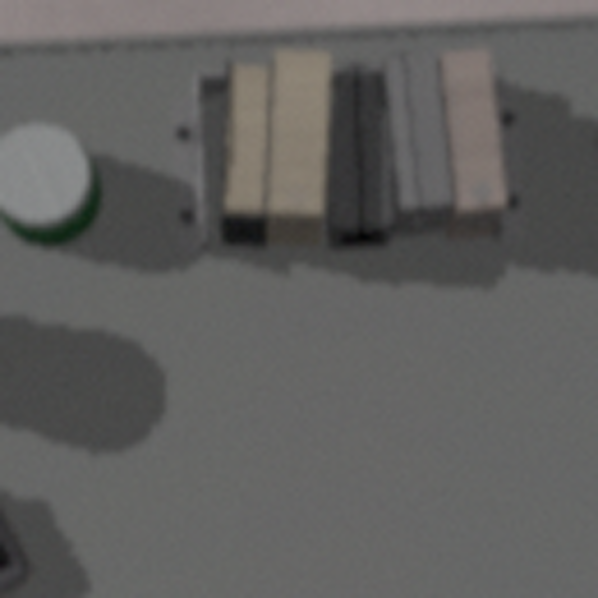

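View pics/top9.png

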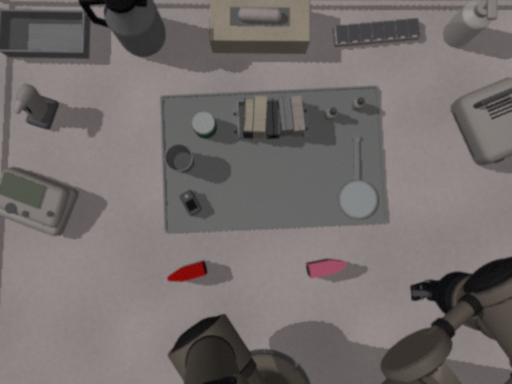

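The top view shows the case between the tall carton and the tin, with its black latch end facing out at crop (357,237). The other things on the mat have not moved. The case's flat end is at 619–620 mm, so its nose is at about 705–706 mm, level with the backs of its neighbours, and it stalled there under 19 N. Handing in.

```bash
python3 - <<'E'
from h import *
a=cv2.imread("pics/top0.png").astype(int);b=cv2.imread("pics/top9.png").astype(int)
d=np.abs(a-b).max(2)
for n,(u,v,w) in dict(jar=(204,124,14),tumbler=(180,158,15),oxi=(191,203,12),da=(332,113,8),db=(359,103,8),mirror=(359,199,20)).items(): print(n,np.median(d[v-w:v+w,u-w:u+w]),(d[v-w:v+w,u-w:u+w]>40).sum())
r.finish_job()
print(r.read_state()["time_s"])
E
```

```text
jar 2.0 0
tumbler 2.0 0
oxi 2.0 0
da 2.0 0
db 2.0 0
mirror 2.0 0
the job is handed in; nothing more can be done
the job is handed in; nothing more can be done
```

The grey hearing-aid case is in the rack between the tall carton and the tin, hinge side against the back wall and latch facing out. I handed the job in at about 19 s and got no verdict back.

**What I did:** I gripped the case near its latch end, turned it square to the rack and slid it partway into the gap. Then I let go and pushed it home from the latch end with the fingers closed.

**Last checks:**
- **Case position:** it stopped against a firm stop under about 19 N. Depth from both cameras puts its nose within about 1–2 mm of the back wall.
- **Row:** the top view shows all four things in order, standing and square in the rack.
- **Other things on the mat:** the top picture shows no change at any of the six, compared with the start.

**What disagreed:**
- **First grasp missed:** the fingertips are really about 11 mm above the reported TCP, not 25 mm below as stated. The first close pressed on the top of the case with about 25 N. The case stayed upright in its place, and I regrasped about 36 mm lower.
- **Starting angle:** I measured the case at about 37° from mat +x, just over the stated 35°.
- **Cameras:** the two views of the case differed by up to 4 mm. I lined it up with the gap using one camera for both.

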